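Set the stock board's flip tags

TASK

Each bin on the stock board has a hinged tag in front of it, green on one side and red on the other. With the fingertips, push over whichever tags need it so that only the full bins show their green faces and the empty bin shows red, every tag lying right over against its stop. Do not move the weights in the bins, the black test bar, the timer or the marker.

Things in the scene. Friction and masses are not known exactly. Their poses are not given: they have to be found in the camera images.
- board: flat grey stock board, 250 x 540 x 10 mm, lying fixed on the worktop; origin at the centre of its underside. x points away from the robot, y to the robot's left (apart from its yaw). On it stand three stations side by side along y, about 170 mm apart: at each, a tag stand in the near row (x about -45 mm) and a bin behind it, about 110 mm further in x
- stand_1: aluminium tag stand, 70 mm along x, 34 mm along y, fixed on the board; origin at the centre of its underside, on the board's top face; axes as the board's. The tag's hinge line runs along the stand's x, 20 mm above the origin; the stand reaches no higher than 27 mm. Which stand is at which station varies
- tag_1 (a joint): hinge angle of the tag on stand_1: 0 = upright; positive = leaning to the stand's -y (robot's right), so its green face is on top and shows; negative = leaning to +y (left), red face on top. It swings between stops at -0.96 and +0.96 rad; once past upright it falls to the stop by its own weight
- tag_1_edge (a point): middle of the free edge of the tag on stand_1: a slick plastic plate 46 mm wide along the hinge, 5 mm thick, its edge 54 mm from the hinge line, 30 g. At a stop the edge is 44 mm sideways of the hinge line, 51 mm above the board's top. A fingertip held 35 mm above the board's top and swept sideways against this edge, on to just past the hinge line, turns the tag over; it takes under 2 N
- stand_2: aluminium tag stand, 70 mm along x, 34 mm along y, fixed on the board; origin at the centre of its underside, on the board's top face; axes as the board's. The tag's hinge line runs along the stand's x, 20 mm above the origin; the stand reaches no higher than 27 mm. Which stand is at which station varies
- tag_2 (a joint): hinge angle of the tag on stand_2: 0 = upright; positive = leaning to the stand's -y (robot's right), so its green face is on top and shows; negative = leaning to +y (left), red face on top. It swings between stops at -0.96 and +0.96 rad; once past upright it falls to the stop by its own weight
- tag_2_edge (a point): middle of the free edge of the tag on stand_2: a slick plastic plate 46 mm wide along the hinge, 5 mm thick, its edge 54 mm from the hinge line, 30 g. At a stop the edge is 44 mm sideways of the hinge line, 51 mm above the board's top. A fingertip held 35 mm above the board's top and swept sideways against this edge, on to just past the hinge line, turns the tag over; it takes under 2 N
- stand_3: aluminium tag stand, 70 mm along x, 34 mm along y, fixed on the board; origin at the centre of its underside, on the board's top face; axes as the board's. The tag's hinge line runs along the stand's x, 20 mm above the origin; the stand reaches no higher than 27 mm. Which stand is at which station varies
- tag_3 (a joint): hinge angle of the tag on stand_3: 0 = upright; positive = leaning to the stand's -y (robot's right), so its green face is on top and shows; negative = leaning to +y (left), red face on top. It swings between stops at -0.96 and +0.96 rad; once past upright it falls to the stop by its own weight
- tag_3_edge (a point): middle of the free edge of the tag on stand_3: a slick plastic plate 46 mm wide along the hinge, 5 mm thick, its edge 54 mm from the hinge line, 30 g. At a stop the edge is 44 mm sideways of the hinge line, 51 mm above the board's top. A fingertip held 35 mm above the board's top and swept sideways against this edge, on to just past the hinge line, turns the tag over; it takes under 2 N
- bin_large: blue plastic open bin, 112 x 112 x 40 mm, 4 mm walls, fixed on the board; origin at the centre of its underside; full: holds four large grey turned weights (tops at most 45 mm above the board). Which bin is at which station varies
- bin_small: blue plastic open bin, 112 x 112 x 40 mm, 4 mm walls, fixed on the board; origin at the centre of its underside; full: holds four small grey turned weights
- bin_empty: blue plastic open bin, 112 x 112 x 40 mm, 4 mm walls, fixed on the board; origin at the centre of its underside; empty
- large_1: loose grey turned weight, 48 mm diameter, 40 mm high, standing in bin_large; origin at the centre of its underside; to be left alone
- large_2: loose grey turned weight, 48 mm diameter, 40 mm high, standing in bin_large; origin at the centre of its underside; to be left alone
- large_3: loose grey turned weight, 48 mm diameter, 40 mm high, standing in bin_large; origin at the centre of its underside; to be left alone
- large_4: loose grey turned weight, 48 mm diameter, 40 mm high, standing in bin_large; origin at the centre of its underside; to be left alone
- small_1: loose grey turned weight, 36 mm diameter, 34 mm high, standing in bin_small; origin at the centre of its underside; to be left alone
- small_2: loose grey turned weight, 36 mm diameter, 34 mm high, standing in bin_small; origin at the centre of its underside; to be left alone
- small_3: loose grey turned weight, 36 mm diameter, 34 mm high, standing in bin_small; origin at the centre of its underside; to be left alone
- small_4: loose grey turned weight, 36 mm diameter, 34 mm high, standing in bin_small; origin at the centre of its underside; to be left alone
- test_bar: loose black dog-bone test bar, 20 x 150 x 8 mm, lying along y on the board's near strip; origin at the centre of its underside; to be left alone
- timer: loose white bench timer, 62 x 62 x 19 mm, on the worktop to the left of the board; origin at the centre of its underside; to be left alone
- marker: loose marker pen with a blue cap, 17 x 135 x 17 mm, on the worktop to the right of the board; origin at the centre of its underside; to be left alone

How it is judged:
At the end, for the whole second after the job is handed in: The tags in front of the two full bins lean right, green face up, and the tag in front of the empty bin leans left, red face up; each is at its stop, over by at least 0.85 rad from upright ((horizontal distance between bin_large and stand_1 above 0.15 m or value of joint tag_1 above 0.85 rad) and (horizontal distance between bin_large and stand_2 above 0.15 m or value of joint tag_2 above 0.85 rad) and (horizontal distance between bin_large and stand_3 above 0.15 m or value of joint tag_3 above 0.85 rad) and (horizontal distance between bin_small and stand_1 above 0.15 m or value of joint tag_1 above 0.85 rad) and (horizontal distance between bin_small and stand_2 above 0.15 m or value of joint tag_2 above 0.85 rad) and (horizontal distance between bin_small and stand_3 above 0.15 m or value of joint tag_3 above 0.85 rad) and (horizontal distance between bin_empty and stand_1 above 0.15 m or value of joint tag_1 below -0.85 rad) and (horizontal distance between bin_empty and stand_2 above 0.15 m or value of joint tag_2 below -0.85 rad) and (horizontal distance between bin_empty and stand_3 above 0.15 m or value of joint tag_3 below -0.85 rad)); the robot touches nothing.
It fails at once if a weight in a bin is moved more than 20 mm or lifted more than 10 mm (distance of any of large_1, large_2, large_3, large_4, small_1, small_2, small_3, small_4 from where it was at the start of the episode above 0.02 m or z of any of large_1, large_2, large_3, large_4, small_1, small_2, small_3, small_4 in the frame of board above 0.024 m).
It fails at once if the test bar, timer or marker is moved more than 20 mm (distance of any of test_bar, timer, marker from where it was at the start of the episode above 0.02 m).
It also fails if it takes over 45 s, if anything falls off the work surface, if the arm or the gripper's body presses on something with over 40 N, if the wrist force passes 120 N, or if a joint passes its speed limit or range.

ROBOT

A 6-joint arm with a two-finger parallel gripper is mounted at the origin on a cart in front of the work surface, level with it; the furniture and walls round the work are solid. World frame = base frame: x ahead of the robot, y to its left, z up, the work surface at z = 0. Lengths are in m, angles in rad, forces in N, time in s.
With the tool pointing down it reaches from about 0.35 to 0.775 m from the base axis. Payload 7.3 kg.
Tool frame: the origin (TCP) lies midway between the tips of the shut fingers; the grasp point (between the pads) lies 19 mm behind it; z points along the fingers, y is the direction in which the jaws open and shut (so a half turn about z gives the same grasp; the last joint's range is limited). The gripper opens to 92 mm and grips with 3 to 60 N. Pads are 19 mm wide; open, the fingers measure 130 mm over their backs; the gripper's body (75 mm by 190 mm) begins 47 mm behind the grasp point.
Start: joints at [1.127, 0.342, 1.524, -0, 1.275, -0.146], TCP at [0.154, 0.502, 0.227] pointing down, gripper open.
Joint ranges: [-2.53, 2.53], [-0.77, 2.02], [0.04, 2.7], [-1, 4.14], [0.28, 2.66], [-3.11, 3.11]. Speed limits (rad/s): [2.57, 2.57, 3.14, 3.14, 3.14, 3.14].

INTERFACE

Orientations are given as [roll, pitch, yaw] about the fixed x, y, z axes, in that order (R = Rz(yaw) Ry(pitch) Rx(roll)).
In Python, from cell import robot gives the robot as it stands.
- The arm moves only by the shell command python3 -m crank 'ROWS' [FORCE]. ROWS is a JSON object of lists of equal length, an entry for each row: "claw": the opening, from 0 (shut) to 1 (fully open); "delta_pos": the shift along the tool's x, y, z in units of 25 mm (1.0 is 25 mm), a list of three; "roll": the turn about the tool's z in units of 6 degrees (1.0 is 6 degrees). In form: {"claw": [claw, ...], "delta_pos": [[dx, dy, dz], ...], "roll": [roll, ...]}. A call has exactly 8 rows; each row is the pose to reach, as a shift and turn from the pose commanded when the call began, along the tool's axes at that moment; what a row does not reach only later rows make up. A row lasts 1/12 s, in which the tool goes at most 41.7 mm and 7.16 degrees, less where a joint would pass 70% of its speed; a pose out of reach is approached as far as the arm can. A call with a gripper value outside its range is refused whole. The fingers move at their own pace and stop on an object; FORCE is the grip in N (left out, the last holds). Time passes only in rows, so rows that repeat a pose let the fingers close, or fill a call up. It gives the time, the measured TCP pose, the force and the opening at its end, in the units of the state.
- robot.observe(): the state, without advancing time (a new reading comes with each control period).
- robot.read_camera(name): name is "side" or "top" or "wrist"; returns a dict with "color" (420x560x3 uint8, blue, green, red), "fx", "fy", "cx", "cy" (pixels), "rvec" (rotation vector, rad) and "tvec" (3), from world to camera coordinates, as OpenCV has them; the wrist camera has in their place "hand_eye" (4x4, takes a point from camera to tool coordinates, whose origin is the TCP and whose axes are the flange's). Camera axes: x right, y down, z forward; pixel columns grow to the right and rows downward; lengths in m; the calibration is good to about 2 mm. The wrist camera is an equidistant fisheye: a pixel r from the principal point sees the ray r / f radians off the axis. A picture is of the moment at which its call begins: read the wrist's pose just before it. There is no depth.
- robot.hand_in(): hands the job in, once; it reports no verdict.
The state is a dict: "time": time; "qpos": joint angles; "qvel": joint speeds; "joint_efforts": joint torques, N m; "tool_pos": TCP position; "tool_rot": TCP orientation; "contact_force": force on the tool from outside, world axes, zero at the start; "torque": the same for the moment, N m; "opening": finger opening in m.
Only numpy, scipy, OpenCV 4.12 (cv2) and the standard library are available. Lean on these libraries where they do the work, as an engineer would, in place of code of your own. Each camera call takes 0.05 s, during which the arm holds its last target.

## Working session

There is one attempt and no reset: what is moved stays moved. The work goes in short steps, Python scripts to look and compute and a shell command to move; the robot and the scene stay as the last step left them, time stands still between calls to the robot, and variables do not carry over. Pictures are saved under pics/ and viewed, and the job is handed in when it is done.

```bash
mkdir -p pics; python3 - <<'E'
from cell import robot
import cv2
s=robot.observe();print(s)
for n in("top","side"):
    c=robot.read_camera(n);cv2.imwrite(f"pics/{n}0.png",c["color"]);print(n,{k:v for k,v in c.items() if k!="color"})
E
```

```text
{'time': 0.0, 'qpos': array([ 1.12699455e+00,  3.42723571e-01,  1.52502972e+00, -4.82479154e-05,
        1.27539408e+00, -1.46001105e-01]), 'qvel': array([ 0.00102546,  0.00073391, -0.00016309,  0.0008348 ,  0.00012766,
        0.00131695]), 'joint_efforts': array([-3.45735258e-03, -4.31248856e+01, -2.44217670e+01,  7.14094844e-02,
        5.61678526e-02, -1.46672051e-04]), 'tool_pos': array([0.15385835, 0.50151556, 0.22604009]), 'tool_rot': array([-3.14004777e+00, -1.80539448e-04,  2.84380593e+00]), 'contact_force': array([ 0.17386325,  0.89857807, -0.32655185]), 'torque': array([ 0.02755843, -0.01955066,  0.0027192 ]), 'opening': 0.09200713888354557}
top {'fx': 396.29235733291426, 'fy': 396.29235733291426, 'cx': 281.6428159173278, 'cy': 204.74251550976012, 'rvec': array([ 2.21971221, -2.1839167 ,  0.05599565]), 'tvec': array([-2.79945292e-04,  5.40523987e-01,  1.28049334e+00])}
side {'fx': 392.75285865288083, 'fy': 392.75285865288083, 'cx': 278.39269632106533, 'cy': 210.28462983229932, 'rvec': array([ 2.53856715, -0.31284962,  0.09879856]), 'tvec': array([-0.53856231,  0.15855167,  1.3128295 ])}
```

View pics/top0.png

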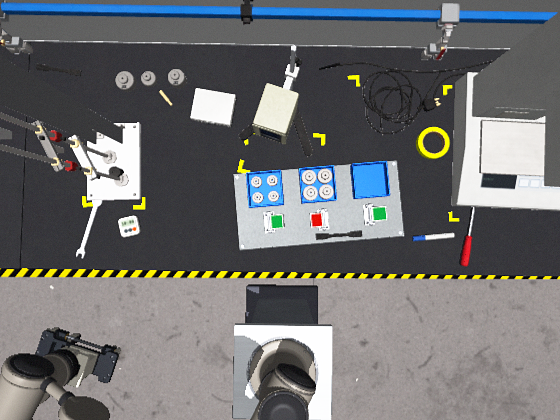

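View pics/side0.png

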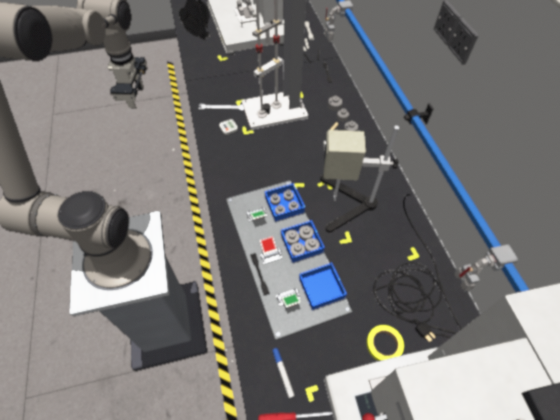

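```bash
cat > h.py <<'E'
import numpy as np,cv2
def ray(c,u,v,z):
    R=cv2.Rodrigues(c["rvec"])[0];K=np.array([[c["fx"],0,c["cx"]],[0,c["fy"],c["cy"]],[0,0,1]])
    d=R.T@np.linalg.solve(K,[u,v,1]);o=-R.T@c["tvec"];return o+d*(z-o[2])/d[2]
def proj(c,P):
    K=np.array([[c["fx"],0,c["cx"]],[0,c["fy"],c["cy"]],[0,0,1]])
    return cv2.projectPoints(np.array(P,float).reshape(-1,3),c["rvec"],c["tvec"],K,None)[0].reshape(-1,2)
E
python3 - <<'E'
import cv2
a=cv2.imread("pics/top0.png")[150:260,225:415];cv2.imwrite("pics/topz.png",cv2.resize(a,None,fx=4.2,fy=4.2,interpolation=cv2.INTER_CUBIC))
a=cv2.imread("pics/side0.png")[175:345,215:360];cv2.imwrite("pics/sidez.png",cv2.resize(a,None,fx=3.5,fy=3.5,interpolation=cv2.INTER_CUBIC))
E
```

```text
(no output)
```

View pics/topz.png

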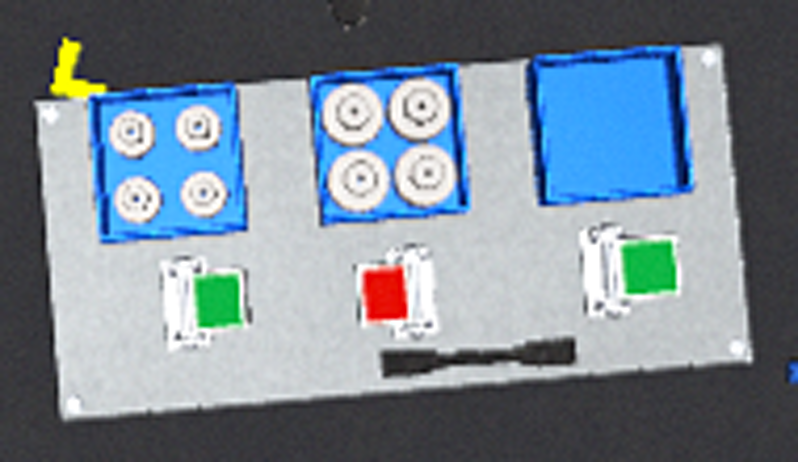

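View pics/sidez.png

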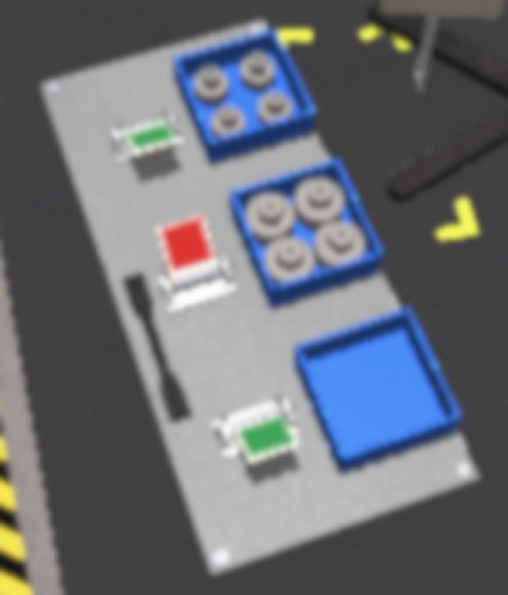

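```bash
python3 - <<'E'
from h import *
from cell import robot
c=robot.read_camera("top");d=robot.read_camera("side")
f=lambda u,v:((u+.5)/4.2+225-.5,(v+.5)/4.2+150-.5)
C=[ray(c,*f(*p),.01) for p in[(38,100),(60,418),(752,362),(722,45)]]
for p in C:print(p.round(4))
a,b,e,g=C
print(np.linalg.norm(a-b),np.linalg.norm(b-e),np.linalg.norm(e-g),np.linalg.norm(g-a))
o=(a+b+e+g)/4;vy=(a+b-e-g)[:2];yaw=np.arctan2(-vy[0],vy[1]);print("o",o,"yaw",yaw)
R=np.array([[np.cos(yaw),-np.sin(yaw)],[np.sin(yaw),np.cos(yaw)]])
print("tags board frame / world")
for n,p in dict(L=(218,300),M=(385,294),R=(649,267)).items():
    w=ray(c,*f(*p),.01+.039);print(n,w[:2].round(4),(R.T@(w[:2]-o[:2])).round(4))
# edge middle
for n,p in dict(M=(362,295),R=(676,266)).items():
    w=ray(c,*f(*p),.061);print("edge",n,w[:2].round(4),(R.T@(w[:2]-o[:2])).round(4))
for n,p in dict(barL=(382,364),barR=(577,351)).items():
    w=ray(c,*f(*p),.018);print(n,w[:2].round(4),(R.T@(w[:2]-o[:2])).round(4))
f2=lambda u,v:((u+.5)/3.5+215-.5,(v+.5)/3.5+175-.5)
for n,p in dict(M=(184,221),R=(271,455)).items():
    w=ray(d,*f2(*p),.061);print("side edge",n,w[:2].round(4),(R.T@(w[:2]-o[:2])).round(4))
# box on stand
for z in(.1,.3,.5):print(z,ray(c,275,110,z),ray(d,345,145,z),ray(c,265,135,z))
E
```

```text
[0.6406 0.1673 0.01  ]
[0.3939 0.145  0.01  ]
[ 0.4457 -0.3911  0.01  ]
[ 0.693 -0.367  0.01 ]
0.24771652711156597 0.538600019237397 0.24848150399920252 0.5368498592290436
o [ 0.5432918  -0.11146963  0.01      ] yaw 0.09690084515779579
tags board frame / world
L [0.4869 0.0241] [-0.043   0.1404]
M [ 0.4935 -0.1017] [-0.0486  0.0146]
R [ 0.5171 -0.3008] [-0.0444 -0.1859]
edge M [ 0.4924 -0.0834] [-0.048   0.0329]
edge R [ 0.5178 -0.318 ] [-0.0453 -0.2031]
barL [ 0.4398 -0.1029] [-0.1022  0.0185]
barR [ 0.4522 -0.2533] [-0.1044 -0.1324]
side edge M [ 0.497  -0.0809] [-0.0431  0.0349]
side edge R [ 0.5165 -0.3196] [-0.0468 -0.2046]
0.1 [0.82747668 0.03411953 0.1       ] [0.86437583 0.21331648 0.1       ] [0.74946883 0.06343229 0.1       ]
0.3 [0.77017595 0.03112182 0.3       ] [0.77374949 0.04323066 0.3       ] [0.70513396 0.05556244 0.3       ]
0.5 [0.71287522 0.02812411 0.5       ] [ 0.68312315 -0.12685516  0.5       ] [0.66079909 0.04769259 0.5       ]
```

```bash
cat > w.py <<'E'
import sys
from h import *
from cell import robot
from scipy.spatial.transform import Rotation as Ro
yaw=.0969;o=np.array([.5433,-.1115]);R=np.array([[np.cos(yaw),-np.sin(yaw)],[np.sin(yaw),np.cos(yaw)]])
s=robot.observe();T=Ro.from_euler("xyz",s["tool_rot"]).as_matrix()
print("t",s["time"],"pos",s["tool_pos"].round(4),"rot",s["tool_rot"].round(3),"q",s["qpos"].round(2),"f",s["contact_force"].round(1))
print("board xy",(R.T@(s["tool_pos"][:2]-o)).round(4))
x,y,z=map(float,sys.argv[1:4])
w=np.r_[o+R@[x,y],z]
print("target",w.round(4),"units",(T.T@(w-s["tool_pos"])/.025).round(2))
d=(s["tool_rot"][2]-(np.pi/2+yaw));print("roll units",(np.rad2deg((d+np.pi)%(2*np.pi)-np.pi)/6).round(2))
E
python3 -m crank '{"claw":[0,0,0,0,0,0,0,0],"delta_pos":[[-1.2,-1.05,0],[-2.4,-2.1,0],[-3.6,-3.15,0],[-4.8,-4.2,0],[-6,-5.25,0],[-7.2,-6.3,0],[-8.4,-7.35,0],[-9.6,-8.4,0]],"roll":[1,2,3,4,5,6,7,8]}'; python3 w.py -.045 .075 .16
```

```text
time: 0.87
tool_pos: [0.3223, 0.229, 0.2268]
tool_rot: [3.141, -0.0, 2.001]
contact_force: [1.1, 0.5, 0.7]
opening: 0.0428
t 0.8667 pos [0.3223 0.229  0.2268] rot [ 3.141 -0.     2.001] q [ 0.42  0.1   1.84  0.    1.2  -0.01] f [1.1 0.5 0.7]
board xy [-0.187   0.3603]
target [ 0.4913 -0.0412  0.16  ] units [-12.64   1.63   2.67]
roll units 3.19
```

```bash
python3 -m crank '{"claw":[0,0,0,0,0,0,0,0],"delta_pos":[[-1.6,0.2,0],[-3.2,0.4,0],[-4.8,0.6,0],[-6.4,0.8,0],[-8,1,0],[-9.6,1.2,0],[-11.2,1.4,0],[-12.6,1.6,0]],"roll":[0.5,1,1.5,2,2.5,3,3.2,3.2]}'; python3 w.py -.045 .075 .045;  python3 - <<'E'
from cell import robot
import cv2
for n in("top","side","wrist"):
    c=robot.read_camera(n);cv2.imwrite(f"pics/{n}1.png",c["color"])
E
```

```text
time: 1.53
tool_pos: [0.4918, -0.0405, 0.2266]
tool_rot: [3.141, 0.0, 1.669]
contact_force: [0.3, 0.4, -0.5]
opening: 0.0007
t 1.5333 pos [ 0.4918 -0.0405  0.2266] rot [3.141 0.    1.669] q [-0.24  0.28  1.61 -0.    1.25 -0.34] f [ 0.3  0.4 -0.5]
board xy [-0.0444  0.0756]
target [ 0.4913 -0.0412  0.045 ] units [-0.02 -0.02  7.26]
roll units 0.01
```

View pics/wrist1.png

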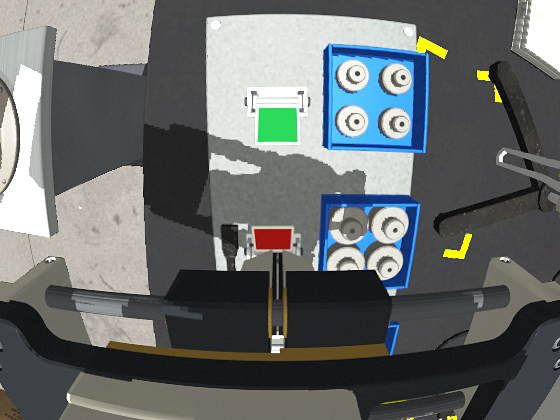

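View pics/side1.png

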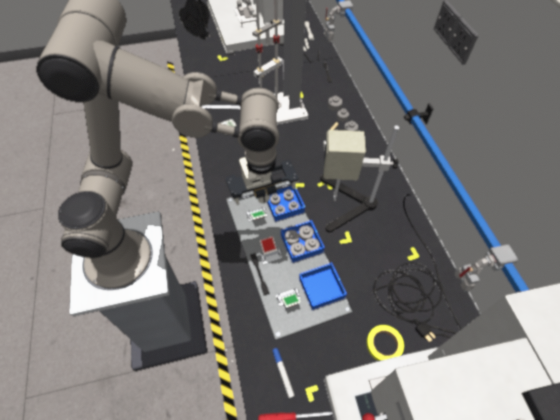

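```bash
python3 - <<'E'
from h import *
from cell import robot
from scipy.spatial.transform import Rotation as Ro
yaw=.0969;o=np.array([.5433,-.1115]);R=np.array([[np.cos(yaw),-np.sin(yaw)],[np.sin(yaw),np.cos(yaw)]])
s=robot.observe();c=robot.read_camera("wrist");print({k:v for k,v in c.items() if k!="color"})
T=np.eye(4);T[:3,:3]=Ro.from_euler("xyz",s["tool_rot"]).as_matrix();T[:3,3]=s["tool_pos"];M=T@c["hand_eye"]
for n,u,v,z in[("Medge",273,227,.061),("Ledge",278,143,.061),("Lstand",278,90,.02),("cornerTL",207,14,.01)]:
    p=np.array([(u-c["cx"])/c["fx"],(v-c["cy"])/c["fy"]]);r=np.hypot(*p)
    d=M[:3,:3]@np.r_[p/r*np.sin(r),np.cos(r)];w=M[:3,3]+d*(z-M[2,3])/d[2];print(n,w.round(4),(R.T@(w[:2]-o)).round(4))
E
```

```text
{'fx': 325.19226210127806, 'fy': 325.19226210127806, 'cx': 277.14065243260364, 'cy': 211.26756941120172, 'hand_eye': array([[ 4.66041796e-05, -9.52238043e-01, -3.05356690e-01,
         8.33977428e-02],
       [ 9.99999967e-01,  1.21205287e-04, -2.25349926e-04,
         1.34106396e-04],
       [ 2.51597618e-04, -3.05356670e-01,  9.52238017e-01,
        -1.58800969e-01],
       [ 0.00000000e+00,  0.00000000e+00,  0.00000000e+00,
         1.00000000e+00]])}
Medge [ 0.4907 -0.0782  0.061 ] [-0.0491  0.0382]
Ledge [0.4874 0.0107 0.061 ] [-0.0438  0.127 ]
Lstand [0.4821 0.0659 0.02  ] [-0.0437  0.1825]
cornerTL [0.3917 0.1529 0.01  ] [-0.1254  0.2778]
```

```bash
python3 -m crank '{"claw":[0,0,0,0,0,0,0,0],"delta_pos":[[0.1,0,1.2],[0.1,0,2.4],[0.1,0,3.6],[0.1,0,4.8],[0.1,0,6],[0.1,0,6.8],[0.1,0,7.25],[0.1,0,7.25]],"roll":[0,0,0,0,0,0,0,0]}'; python3 w.py -.045 -.014 .045
```

```text
time: 2.4
tool_pos: [0.4882, -0.0337, 0.0433]
tool_rot: [-3.136, -0.002, 1.673]
contact_force: [-0.8, -0.1, -0.4]
opening: 0.0005
t 2.4 pos [ 0.4882 -0.0337  0.0433] rot [-3.136e+00 -2.000e-03  1.673e+00] q [-0.23  0.52  1.84  0.    0.79 -0.33] f [-0.8 -0.1 -0.4]
board xy [-0.0473  0.0828]
target [ 0.4999 -0.1298  0.045 ] units [-3.87  0.07 -0.07]
roll units 0.05
```

```bash
python3 -m crank '{"claw":[0,0,0,0,0,0,0,0],"delta_pos":[[-0.6,0,0],[-1.2,0,0],[-1.7,0,0],[-2.2,0,0],[-2.7,0,0],[-3.2,0,0],[-3.7,0,0],[-3.9,0,0]],"roll":[0,0,0,0,0,0,0,0]}'; python3 w.py -.045 .06 .15
python3 - <<'E'
from cell import robot
import cv2
for n in("side","wrist"):
    c=robot.read_camera(n);cv2.imwrite(f"pics/{n}2.png",c["color"])
a=cv2.imread("pics/side2.png")[175:345,215:360];b=cv2.resize(a,None,fx=2.47,fy=2.47)
cv2.imwrite("pics/c2.png",b)
E
```

```text
time: 3.07
tool_pos: [0.5006, -0.1336, 0.0457]
tool_rot: [3.141, -0.001, 1.669]
contact_force: [-0.2, 14.3, 9.6]
opening: 0.0004
t 3.0667 pos [ 0.5006 -0.1336  0.0457] rot [ 3.141e+00 -1.000e-03  1.669e+00] q [-0.41  0.55  1.76  0.    0.83 -0.51] f [-0.2 14.3  9.6]
board xy [-0.0446 -0.0179]
target [ 0.4927 -0.0561  0.15  ] units [ 3.12 -0.01 -4.17]
roll units 0.01
```

View pics/wrist2.png

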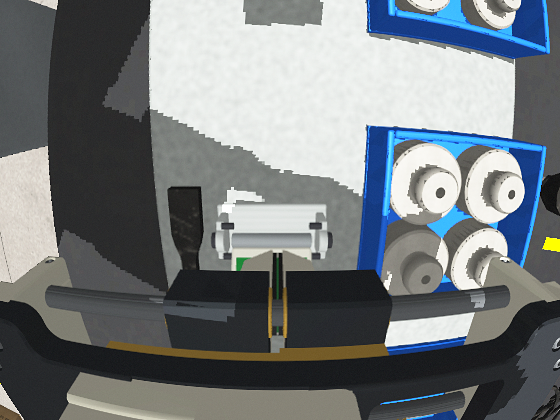

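View pics/c2.png

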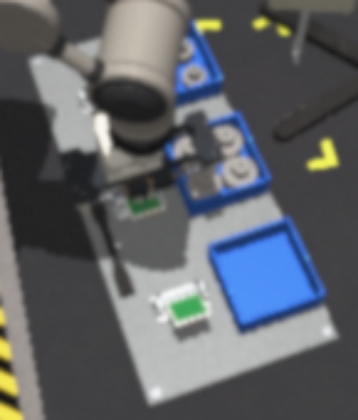

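```bash
python3 -m crank '{"claw":[0,0,0,0,0,0,0,0],"delta_pos":[[0.6,0,0],[1.2,0,0],[1.2,0,-1],[1.2,0,-2],[1.2,0,-3],[1.2,0,-4],[1.2,0,-5],[1.2,0,-5.5]],"roll":[0,0,0,0,0,0,0,0]}'; python3 w.py -.046 -.25 .18
```

```text
time: 3.83
tool_pos: [0.4984, -0.1033, 0.186]
tool_rot: [3.138, 0.002, 1.671]
contact_force: [0.7, 0.5, -0.2]
opening: 0.0007
t 3.8333 pos [ 0.4984 -0.1033  0.186 ] rot [3.138e+00 2.000e-03 1.671e+00] q [-0.36  0.35  1.63  0.    1.15 -0.46] f [ 0.7  0.5 -0.2]
board xy [-0.0439  0.0125]
target [ 0.5217 -0.3648  0.18  ] units [-10.5   -0.12   0.26]
roll units 0.03
```

```bash
python3 -m crank '{"claw":[0,0,0,0,0,0,0,0],"delta_pos":[[-1.4,0,0],[-2.8,0,0],[-4.2,0,0],[-5.6,0,0],[-7,0,0],[-8.4,0,0],[-9.8,-0.1,0],[-10.5,-0.1,0]],"roll":[0,0,0,0,0,0,0,0]}'; python3 w.py -.046 -.25 .045
python3 - <<'E'
from cell import robot
import cv2
for n in("top","side","wrist"):
    c=robot.read_camera(n);cv2.imwrite(f"pics/{n}3.png",c["color"])
E
```

```text
time: 4.5
tool_pos: [0.5203, -0.3684, 0.1824]
tool_rot: [-3.141, 0.001, 1.668]
contact_force: [-0.4, 1.2, 0.1]
opening: 0.0001
t 4.5 pos [ 0.5203 -0.3684  0.1824] rot [-3.141e+00  1.000e-03  1.668e+00] q [-0.74  0.58  1.25 -0.    1.3  -0.83] f [-0.4  1.2  0.1]
board xy [-0.0477 -0.2535]
target [ 0.5217 -0.3648  0.045 ] units [0.14 0.07 5.5 ]
roll units 0.01
```

View pics/wrist3.png

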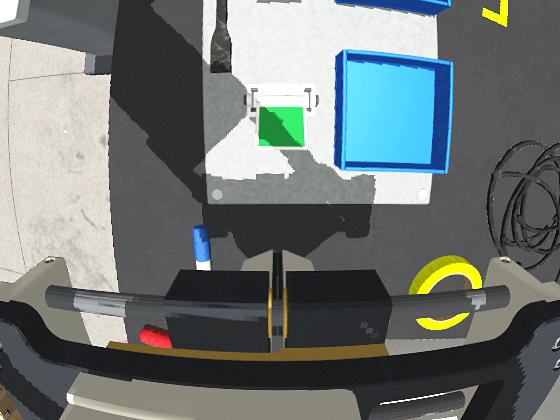

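```bash
python3 -m crank '{"claw":[0,0,0,0,0,0,0,0],"delta_pos":[[0,0.1,1],[0,0.1,2],[0,0.1,3],[0,0.1,4],[0,0.1,4.8],[0,0.1,5.4],[0,0.1,5.5],[0,0.1,5.5]],"roll":[0,0,0,0,0,0,0,0]}'; python3 w.py -.045 -.155 .045
```

```text
time: 5.32
tool_pos: [0.5233, -0.3624, 0.0447]
tool_rot: [-3.14, -0.002, 1.672]
contact_force: [1.0, 0.5, -0.0]
opening: 0.0005
t 5.3167 pos [ 0.5233 -0.3624  0.0447] rot [-3.140e+00 -2.000e-03  1.672e+00] q [-0.73  0.72  1.4   0.    1.02 -0.83] f [ 1.   0.5 -0. ]
board xy [-0.0441 -0.2478]
target [ 0.5135 -0.2701  0.045 ] units [ 3.71 -0.02 -0.  ]
roll units 0.04
```

```bash
python3 -m crank '{"claw":[0,0,0,0,0,0,0,0],"delta_pos":[[0.6,0,0],[1.2,0,0],[1.7,0,0],[2.2,0,0],[2.7,0,0],[3.2,0,0],[3.6,0,0],[3.7,0,0]],"roll":[0,0,0,0,0,0,0,0]}'
python3 -m crank '{"claw":[0,0,0,0,0,0,0,0],"delta_pos":[[-0.6,0,0],[-1.2,0,0],[-1.2,0,-1],[-1.2,0,-2],[-1.2,0,-3],[-1.2,0,-4],[-1.2,0,-5],[-1.2,0,-5.5]],"roll":[0,0,0,0,0,0,0,0]}'
python3 w.py -.05 -.3 .2
```

```text
time: 5.98
tool_pos: [0.5142, -0.2698, 0.0456]
tool_rot: [-3.141, -0.001, 1.672]
contact_force: [0.8, -0.0, -0.9]
opening: 0.0004
time: 6.65
tool_pos: [0.5184, -0.3026, 0.1864]
tool_rot: [3.138, 0.003, 1.671]
contact_force: [0.9, 0.2, 0.1]
opening: 0.0007
t 6.65 pos [ 0.5184 -0.3026  0.1864] rot [3.138e+00 3.000e-03 1.671e+00] q [-0.66  0.51  1.37 -0.    1.25 -0.76] f [0.9 0.2 0.1]
board xy [-0.0433 -0.1878]
target [ 0.5226 -0.4149  0.2   ] units [-4.49 -0.28 -0.53]
roll units 0.03
```

```bash
python3 -m crank '{"claw":[0,0,0,0,0,0,0,0],"delta_pos":[[-0.5,0,-1],[-1,-0.3,-2],[-2,-0.6,-2.5],[-3,-1,-3],[-3.8,-1.5,-3],[-4.5,-2,-3],[-4.8,-2.4,-3],[-4.8,-2.4,-3]],"roll":[0,0,0,0,0,0,0,0]}'
python3 - <<'E'
from cell import robot
import cv2,numpy as np
im={n:robot.read_camera(n)["color"] for n in("top","side","wrist")}
cv2.imwrite("pics/wrist4.png",im["wrist"])
a=cv2.resize(im["top"][150:260,225:415],(798,462),interpolation=cv2.INTER_CUBIC);cv2.imwrite("pics/top4.png",a)
cv2.imwrite("pics/side4.png",cv2.resize(im["side"][175:345,215:360],None,fx=3.5,fy=3.5,interpolation=cv2.INTER_CUBIC))
E
```

```text
time: 7.32
tool_pos: [0.4678, -0.4289, 0.2575]
tool_rot: [-3.141, -0.0, 1.668]
contact_force: [0.6, -0.1, -0.2]
opening: 0.0005
```

View pics/wrist4.png

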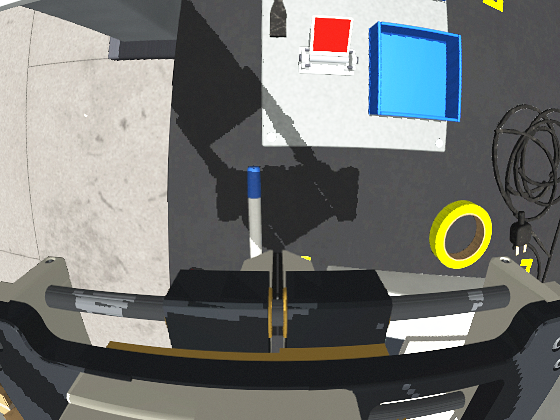

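View pics/top4.png

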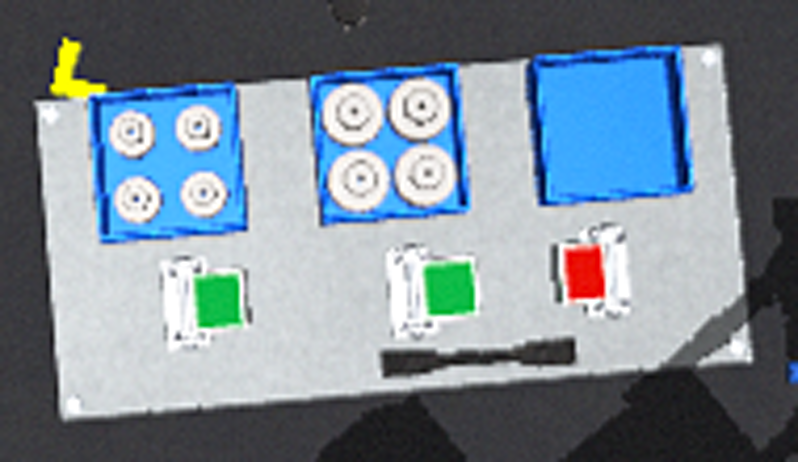

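View pics/side4.png

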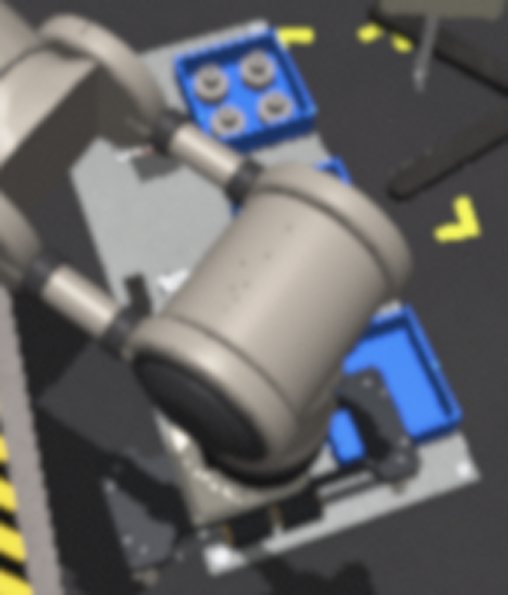

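```bash
python3 - <<'E'
from h import *
from cell import robot
yaw=.0969;o=np.array([.5433,-.1115]);R=np.array([[np.cos(yaw),-np.sin(yaw)],[np.sin(yaw),np.cos(yaw)]])
c=robot.read_camera("top")
f=lambda u,v:((u+.5)/4.2+224.5,(v+.5)/4.2+149.5)
print("expect M edge y~-.052..-.054, R edge y~-.116")
for n,p in dict(L=(242,300),M=(475,288),R=(563,274)).items():
    print(n,(R.T@(ray(c,*f(*p),.061)[:2]-o)).round(4))
print(robot.observe()["contact_force"])
robot.hand_in()
E
```

```text
expect M edge y~-.052..-.054, R edge y~-.116
L [-0.0445  0.1225]
M [-0.0496 -0.0517]
R [-0.0445 -0.1182]
[-0.22942435 -1.02459547  0.93903906]
the job is handed in; nothing more can be done
```

I turned over the two tags that were wrong and handed the job in at about 7.5 s. The middle tag, at the bin of large weights, went from red to green. The right tag, at the empty bin, went from green to red. The left tag, at the bin of small weights, already showed green, so I left it alone.

**Tags:** the last top picture shows green, green and red from left to right. The free edges of the two tags I turned measure within about 2 mm of where they should lie at their stops. The camera's estimate is good to only a few millimetres.

**Other objects:** the weights and the test bar look unmoved in the top picture. The marker is visible and looks undisturbed in the last wrist view. I did not check the timer again, but the arm never went near it.

**Contact:** the arm ended clear of everything, with a force reading near zero. My first sweep went a little far, so the fingertips pressed the middle tag against its stop with about 17 N before I backed off. The second sweep's end reading was within sensor noise.

**Blocked view:** the arm hid the middle and right tags from the side camera in the last picture, so that check rests on the top view, and for the right tag on the wrist view as well.

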